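# Set the thread winder's speed lever to the red marker and start it

## Task

Get the thread winder going at the set speed: ease its speed lever round until it points straight at the red marker tab on the scale, then press the green start button fully down and let it come back up. Do not shift the red marker, do not press green before the speed is set, leave the red stop button alone, and do not disturb the spray bottle, bead jar and pen cup standing around.

Things in the scene. Friction and masses are not known exactly. Their poses are not given: they have to be found in the camera images.
- winder: Bench thread winder, fixed: cream housing 220 (x) x 300 (y) x 85 mm tall; origin at the centre of its underside, x to its back (away from the robot at yaw 0), y to its left. A pink spool sticks out 70 mm from its -y side, lower than the top. On top: the speed lever over a white sector scale; left of it (y = +114) the green start button (x = -50) and red stop button (x = +25).
- lever_pivot (a point): Point on the lever's upright hinge axis, on the housing's top face (85 mm above the table), at x = +55, y = -30 mm in the winder's frame.
- speed_lever (a joint): Lever's angle, 0 to 1.5 rad, about the upright axis through lever_pivot. In the winder's frame it points along pi + 0.75 - value (0: between -x and -y; 0.75: -x); growing values swing it clockwise seen from above, to the button side. It starts at the low end. Friction holds it where left; 2 to 3 N at the knob moves it. It points at the marker when both joint values are equal.
- lever_knob (a point): Centre of the top of the lever's upright black knob: 24 mm diameter, 105 mm from the pivot axis, from 22 to 61 mm above the housing's top (point at 61). Its x axis points outwards along the lever. The lever's flat steel arm is 12 mm wide, level, 16 to 22 mm above the housing's top, reaching 124 mm from the pivot.
- speed_marker (a joint): Angle of the red speed marker about the same axis, with the same zero and direction as speed_lever; it is the commanded lever angle. Stiff; leave it where it is.
- marker_point (a point): Inner point of the red marker tab (28 mm long, 12 mm wide, its top 7 mm above the housing's top), 126 mm from the pivot axis, 7 mm above the housing's top; its x axis points outwards from the pivot. The lever passes above and inside it without touching.
- start_button (a joint): Travel of the green start button, 0 up to 0.006 m fully down; a spring of about 4 N fully down brings it back up. The cap is 28 mm across, in a black housing.
- start_button_top (a point): Centre of the green button's top face; press straight down.
- stop_button (a joint): Travel of the red stop button, same size, 75 mm behind the green one (winder +x). Not to be pressed.
- spray_bottle: White bottle standing near the winder, 42 mm diameter, 125 mm tall; origin at the centre of its underside. Leave alone.
- bead_jar: Glass jar with a white cap, 68 mm diameter, 65 mm tall; origin at the centre of its underside. Leave alone.
- pen_cup: Steel cup with pens, 68 mm diameter, 130 mm tall with the pens; origin at the centre of its underside. Leave alone.

How it is judged:
By the outcome, as a careful person would: the job done as asked, in the order asked, and still so for the second after the job is handed in, with the robot touching nothing.
It also fails if it takes over 38 s, if anything falls off the work surface, if the arm or the gripper's body presses on something with over 40 N, if the wrist force passes 120 N, or if a joint passes its speed limit or range.

## Robot

A 6-joint arm with a two-finger parallel gripper is mounted at the origin on the work surface. World frame = base frame: x ahead of the robot, y to its left, z up, the work surface at z = 0. Lengths are in m, angles in degrees, forces in N, time in s.
With the tool pointing down it reaches from about 0.35 to 0.875 m from the base axis. Payload 4.2 kg.
Tool frame: the origin (TCP) lies on the centre line of the jaws, within the pads' length; the fingertips stand 25 mm ahead of it and the grasp point (between the pads) lies 6 mm ahead of it; z points along the fingers, y is the line along which they close (so a half turn about z gives the same grasp; the last joint's range is limited). The gripper opens to 87 mm and grips with 3 to 60 N. Pads are 19 mm wide; open, the fingers measure 117 mm over their backs; the gripper's body (75 mm by 190 mm) begins 51 mm behind the grasp point.
Start: joints at [-48.839, 22.042, 0.453, 0, -68.411, -14.817], TCP at [0.277, -0.56, 0.248] pointing down, gripper open.
Joint ranges: [-179.83, 179.83], [-69.29, 118.12], [-61.27, 80.66], [-181.25, 117.63], [-171.15, -9.14], [-177.46, 177.46]. Speed limits (degrees/s): [159.86, 159.86, 180, 180, 180, 180].

## Interface

Orientations are given as a 3x3 rotation matrix whose columns are the frame's x, y, z axes.
In Python, from station import r gives the robot as it stands.
- The arm moves only by the tool move_arm, never from a script. Its argument "series" is a list of rows, each an object with "grip": the opening, from 0 (shut) to 1 (fully open); "xyz": the shift along the tool's x, y, z in mm, a list of three; "angular": the turn, a rotation vector about the tool's x, y, z in rad, a list of three. A call has 1 to 10 rows; each row is the pose to reach, as a shift and turn from the pose commanded when the call began, along the tool's axes at that moment; what a row does not reach only later rows make up. A row lasts 1/10 s, in which the tool goes at most 50 mm and 8.59 degrees, less where a joint would pass 70% of its speed; a pose out of reach is approached as far as the arm can. A call with a gripper value outside its range is refused whole. The fingers move at their own pace and stop on an object; the grip force is fixed at half the most. Time passes only in rows, so rows that repeat a pose let the fingers close. It gives the time, the measured TCP pose, the force, the opening and the grip force at its end, in the units of the state.
- r.sense(): the state, without advancing time (a new reading comes with each control period).
- r.capture(name): name is "side" or "top"; returns a dict with "img" (384x512x3 uint8, red, green, blue), "camera_matrix" (3x3 intrinsics, pixels), "rvec" (rotation vector, rad) and "tvec" (3), from world to camera coordinates, as OpenCV has them. Camera axes: x right, y down, z forward; pixel columns grow to the right and rows downward; lengths in m; the calibration is good to about 2 mm. A picture is of the moment at which its call begins. There is no depth.
- r.finish_job(): hands the job in; it is judged then, once.
The state is a dict: "time_s": time; "joints": joint angles; "joint_velocities": joint speeds; "effort": joint torques, N m; "tcp_pos": TCP position; "ee_rot": TCP orientation; "wrist_force": force on the tool from outside, world axes, zero at the start; "moment": the same for the moment, N m; "gripper_width": opening from 0.0 (shut) to 1.0 (fully open); "gripper_force": force on a finger pad.
Only numpy, scipy, OpenCV 4.12 (cv2) and the standard library are available. Lean on these libraries where they do the work, as an engineer would, in place of code of your own. Each camera call takes 0.05 s, during which the arm holds its last target. There are 200 camera calls.

## Working session

There is one attempt and no reset: what is moved stays moved. The work goes in short steps, Python scripts to look and compute and a tool call to move; the robot and the scene stay as the last step left them, time stands still between calls to the robot, and variables do not carry over. Pictures are saved under pics/ and viewed, at most 10 in all, crops included, and the job is handed in when it is done.

Besides the shell and the picture viewer there is one more tool, called after ">>>" as name(argument=value, ...) on one line, values as JSON. move_arm: Moves the arm, as the interface text tells. Its arguments: {"type":"object","properties":{"series":{"type":"array"}},"required":["series"]}

```bash
mkdir -p pics; cat > h.py <<'E'
import numpy as np, cv2
from station import r
def cap(n,f=None):
    c=r.capture(n)
    if f: cv2.imwrite('pics/'+f,cv2.cvtColor(c['img'],cv2.COLOR_RGB2BGR))
    return c
def ray(c,u,v):
    R=cv2.Rodrigues(np.array(c['rvec'],float))[0];t=np.array(c['tvec'],float).ravel()
    d=R.T@np.linalg.inv(np.array(c['camera_matrix']))@np.array([u,v,1.]);return -R.T@t,d
def onz(c,u,v,z):
    o,d=ray(c,u,v);return o+d*(z-o[2])/d[2]
def proj(c,P):
    return cv2.projectPoints(np.array(P,float).reshape(-1,1,3),np.array(c['rvec'],float),np.array(c['tvec'],float),np.array(c['camera_matrix']),None)[0].reshape(-1,2)
def blobs(c,lo,hi,amin=15):
    h=cv2.cvtColor(c['img'],cv2.COLOR_RGB2HSV);m=cv2.inRange(h,lo,hi)
    n,l,s,ce=cv2.connectedComponentsWithStats(m)
    return [(ce[i].round(1).tolist(),s[i].tolist()) for i in range(1,n) if s[i][4]>=amin]
E
python3 - <<'E'
from h import *
for n in('top','side'):
    c=cap(n,n+'1.png'); print(n,ray(c,256,192))
    print('green',blobs(c,(45,90,50),(85,255,255)))
    print('red',blobs(c,(0,130,80),(8,255,255)),blobs(c,(172,130,80),(180,255,255)))
    print('black',blobs(c,(0,0,0),(180,255,50),40))
E
```

```text
top (array([ 0.36203127, -0.01703328,  1.40773518]), array([ 0.19022358,  0.0148561 , -0.98168852]))
green [([233.6, 225.0], [228, 220, 12, 11, 103])]
red [([237.1, 199.8], [232, 195, 11, 11, 84]), ([285.5, 244.7], [285, 241, 2, 8, 15])] [([340.7, 213.1], [336, 211, 11, 5, 34]), ([340.0, 221.0], [335, 219, 11, 5, 29]), ([7.1, 276.0], [0, 268, 16, 16, 145]), ([396.4, 319.9], [376, 301, 58, 49, 1218]), ([450.7, 377.5], [442, 367, 16, 17, 149])]
black [([309.7, 301.6], [191, 232, 259, 152, 8801]), ([467.8, 251.7], [452, 240, 36, 27, 342]), ([492.8, 338.5], [460, 310, 52, 55, 953]), ([60.8, 366.2], [43, 347, 36, 37, 952])]
side (array([0.38202469, 0.75054422, 0.85394227]), array([ 0.219747  , -0.70490844, -0.67451293]))
green [([287.3, 228.2], [281, 224, 14, 10, 106])]
red [([381.8, 139.0], [379, 137, 10, 9, 19]), ([462.1, 160.3], [455, 143, 17, 35, 80]), ([318.1, 195.1], [314, 194, 9, 4, 21]), ([258.9, 219.2], [253, 215, 13, 10, 96]), ([223.0, 263.5], [221, 251, 4, 28, 69])] [([421.7, 157.8], [381, 138, 90, 41, 2714]), ([299.6, 159.1], [294, 156, 11, 8, 55])]
black [([435.7, 11.5], [421, 0, 33, 25, 615]), ([491.1, 0.8], [483, 0, 22, 4, 51]), ([425.8, 52.3], [400, 24, 50, 67, 1340]), ([410.6, 63.5], [406, 51, 10, 26, 145]), ([306.2, 172.5], [304, 168, 7, 10, 51]), ([258.9, 225.4], [251, 220, 17, 10, 80]), ([286.3, 233.6], [279, 226, 17, 13, 101]), ([263.4, 256.8], [225, 244, 77, 26, 242]), ([466.7, 272.3], [450, 246, 40, 48, 947]), ([445.7, 308.5], [414, 274, 67, 60, 1024])]
```

View pics/top1.png

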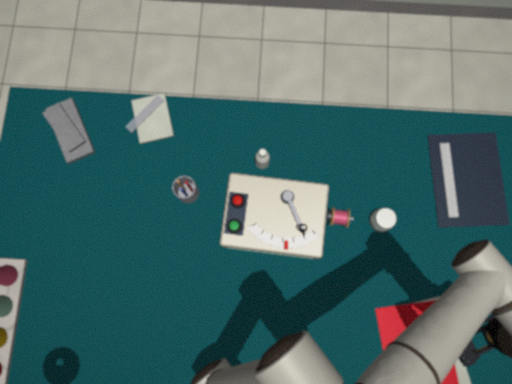

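View pics/side1.png

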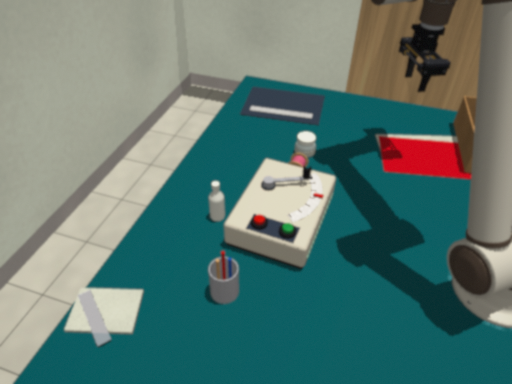

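The top view shows the winder's cream top with the lever knob at about (303,229), the marker at (286,245), green at (234,225) and red at (237,200). The side view shows green at (287,228), the marker at (318,195), and the knob at about (306,172). The bottle is behind the winder, the cup to its left and the jar to its right.

```bash
cat >> h.py <<'E'
def tri(c1,p1,c2,p2):
    A=np.zeros((3,3));b=np.zeros(3)
    for c,p in((c1,p1),(c2,p2)):
        o,d=ray(c,*p);d=d/np.linalg.norm(d);M=np.eye(3)-np.outer(d,d);A+=M;b+=M@o
    return np.linalg.solve(A,b)
E
python3 - <<'E'
from h import *
t=cap('top');s=cap('side')
G=tri(t,(233.6,225),s,(287.3,228.2));Rd=tri(t,(237.1,199.8),s,(258.9,219.2));M=tri(t,(285.5,244.7),s,(318.1,195.1))
print('G',G.round(4),'R',Rd.round(4),'M',M.round(4))
h=cv2.cvtColor(t['img'],cv2.COLOR_RGB2HSV);m=cv2.inRange(h,(10,10,150),(40,90,255));m[:165]=0;m[265:]=0;m[:,:205]=0;m[:,345:]=0
m=cv2.morphologyEx(m,cv2.MORPH_OPEN,np.ones((3,3)))
cs,_=cv2.findContours(m,0,2);hull=cv2.convexHull(np.vstack([c for c in cs if cv2.contourArea(c)>100]))[:,0]
P=np.array([onz(t,u,v,.085)[:2] for u,v in hull],np.float32)
(cx,cy),wh,a=cv2.minAreaRect(P*1000);print('rect',cx,cy,wh,a)
d=Rd-G;print('yaw buttons',np.degrees(np.arctan2(d[1],d[0])),np.linalg.norm(d))
def yawpose(y):
    R=np.array([[np.cos(y),-np.sin(y)],[np.sin(y),np.cos(y)]])
    for nm,C in(('rect',np.array([cx,cy])/1000),('btn',(G+Rd)[:2]/2-R@[-.0125,.114])):
        pv=C+R@[.055,-.03];v=R.T@(M[:2]-pv);print(nm,np.degrees(y),'C',C.round(4),'pv',pv.round(4),'marker r',np.linalg.norm(v),'val',np.pi+.75-np.arctan2(v[1],v[0])%(2*np.pi))
for y in (np.arctan2(d[1],d[0]),np.radians(a-90),np.radians(a)): yawpose(y)
for n,c,x in(('top',t,(190,155,355,275)),('side',s,(200,130,350,320))):
    u0,v0,u1,v1=x;im=c['img'][v0:v1,u0:u1];cv2.imwrite(f'pics/{n}z.png',cv2.cvtColor(cv2.resize(im,None,fx=min(4.8,600/(v1-v0)) ,fy=min(4.8,600/(v1-v0)),interpolation=cv2.INTER_CUBIC),cv2.COLOR_RGB2BGR))
E
```

```text
G [0.5141 0.0614 0.0995] R [0.5888 0.0565 0.1005] M [ 0.4683 -0.092   0.0903]
rect 555.068359375 -56.07647705078125 (295.04656982421875, 216.04823303222656) 86.55023193359375
yaw buttons -3.721892234998069 0.07482298307524364
rect -3.721892234998069 C [ 0.5551 -0.0561] pv [ 0.608  -0.0896] marker r 0.13973496188202827 val 0.6680783483403339
btn -3.721892234998069 C [ 0.5565 -0.0556] pv [ 0.6095 -0.0891] marker r 0.14119659335916543 val 0.6651601166482726
rect -3.44976806640625 C [ 0.5551 -0.0561] pv [ 0.6082 -0.0893] marker r 0.1398979741465716 val 0.6710474270615894
btn -3.44976806640625 C [ 0.5571 -0.0556] pv [ 0.6102 -0.0889] marker r 0.14190484259707764 val 0.6680550740029503
rect 86.55023193359376 C [ 0.5551 -0.0561] pv [ 0.5883 -0.003 ] marker r 0.14941247003642993 val 1.6227227344352175
btn 86.55023193359376 C [0.666  0.0645] pv [0.6992 0.1176] marker r 0.311886794567602 val 1.5236386407192164
```

View pics/topz.png

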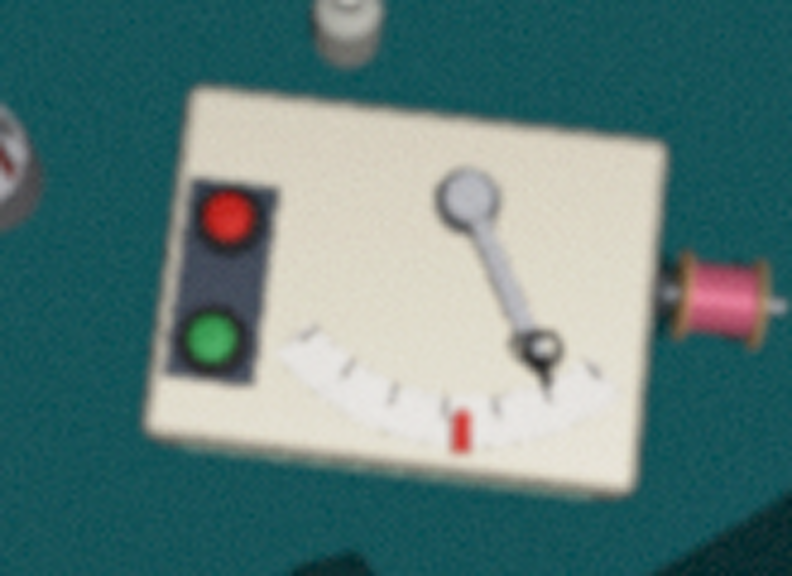

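The zoomed top view shows the scale ticks, with 0 at the right. The lever is near the second tick, the knob top is at about zoom (540,347), and the marker is at (461,432), between ticks 3 and 4 (about 0.67).

```bash
python3 - <<'E'
from h import *
t=cap('top');s=cap('side')
y=np.radians(-3.6);R=np.array([[np.cos(y),-np.sin(y)],[np.sin(y),np.cos(y)]]);C=np.array([.556,-.0558]);pv=C+R@[.055,-.03]
print('pv',pv,'pvpix',proj(t,[*pv,.107]))
def val(p): v=R.T@(p[:2]-pv);return round(float(np.pi+.75-np.arctan2(v[1],v[0])%(2*np.pi)),4),round(float(np.linalg.norm(v)),4)
z=lambda u,v:(u/4.8+190-.4,v/4.8+155-.4)
print('marker',val(onz(t,285.5,244.7,.092)),val(onz(t,*z(461,432),.092)))
print('marker side',val(onz(s,318.1,195.1,.092)))
K=onz(t,*z(541,347),.146);print('knob',K,val(K));print('tip',val(onz(t,*z(546,393),.107)))
k=tri(t,z(541,347),s,(307,168.5));print('tri',k,val(k))
st=r.sense();print(st['tcp_pos'],st['ee_rot'],st['gripper_width'],st['time_s'])
E
```

```text
pv [ 0.60900775 -0.08919428] pvpix [[287.32377179 195.6383611 ]]
marker (0.6683, 0.1413) (0.6654, 0.141)
marker side (0.6809, 0.1405)
knob [ 0.51567817 -0.133089    0.146     ] (0.2475, 0.1031)
tip (0.268, 0.1269)
tri [ 0.51545676 -0.13385159  0.13826286] (0.2418, 0.1037)
[ 0.27729398 -0.55992132  0.24719707] [[-8.96135283e-01 -4.43780776e-01 -4.21311086e-04]
 [-4.43780962e-01  8.96135090e-01  5.98699823e-04]
 [ 1.11860176e-04  7.23485874e-04 -9.99999732e-01]] 0.9994178061547864 0.3
```

>>> move_arm(series=[{"grip": 1,"xyz": [-60,41,0],"angular": [0,0,0]},{"grip": 1,"xyz": [-120,82,0],"angular": [0,0,0]},{"grip": 1,"xyz": [-180,123,0],"angular": [0,0,0]},{"grip": 0.8,"xyz": [-240,164,0],"angular": [0,0,0]},{"grip": 0.8,"xyz": [-300,205,0],"angular": [0,0,0]},{"grip": 0.8,"xyz": [-360,246,0],"angular": [0,0,0]},{"grip": 0.8,"xyz": [-400,276,20],"angular": [0,0,0]},{"grip": 0.8,"xyz": [-401,276,40],"angular": [0,0,0]},{"grip": 0.8,"xyz": [-401,276,40],"angular": [0,0,0]},{"grip": 0.8,"xyz": [-401,276,40],"angular": [0,0,0]}])

```text
time_s: 1.3
tcp_pos: [0.515, -0.1324, 0.2072]
ee_rot: [[-0.896, -0.445, 0.0], [-0.445, 0.896, 0.0], [-0.0, -0.0, -1.0]]
wrist_force: [0.1, -0.8, 1.3]
gripper_width: 0.802
gripper_force: 0.0
```

```bash
python3 - <<'E'
from h import *
s=cap('side');st=r.sense();print(st['tcp_pos'],st['ee_rot'],st['gripper_width'],st['time_s'],st['wrist_force'])
im=s['img'][60:280,200:420];cv2.imwrite('pics/s2.png',cv2.cvtColor(cv2.resize(im,None,fx=2.7,fy=2.7,interpolation=cv2.INTER_CUBIC),cv2.COLOR_RGB2BGR))
E
```

```text
[ 0.51690967 -0.1290639   0.20541062] [[-8.94149125e-01 -4.47769203e-01 -2.88034576e-04]
 [-4.47769194e-01  8.94148306e-01  1.24730654e-03]
 [-3.00959829e-04  1.24425106e-03 -9.99999181e-01]] 0.802550744815213 1.35 [ 1.26959546  2.31778249 -1.61054587]
```

View pics/s2.png

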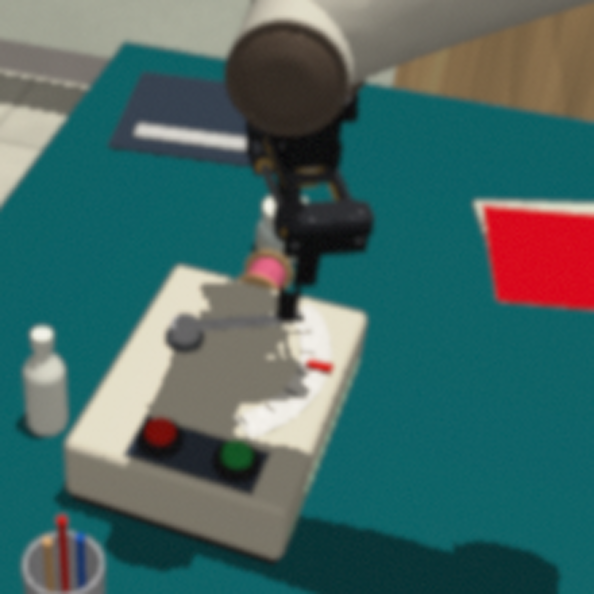

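The side view shows the open gripper above the knob (zoom (288,300)), and the surroundings are clear. I'll lower it straight down and close.

>>> move_arm(series=[{"grip": 0.8,"xyz": [0,0,10],"angular": [0,0,0]},{"grip": 0.8,"xyz": [0,0,25],"angular": [0,0,0]},{"grip": 0.8,"xyz": [0,0,40],"angular": [0,0,0]},{"grip": 0.8,"xyz": [0,0,52],"angular": [0,0,0]},{"grip": 0.8,"xyz": [0,0,60],"angular": [0,0,0]},{"grip": 0.8,"xyz": [0,0,66],"angular": [0,0,0]},{"grip": 0.6,"xyz": [0,0,66],"angular": [0,0,0]},{"grip": 0.5,"xyz": [0,0,66],"angular": [0,0,0]},{"grip": 0.45,"xyz": [0,0,66],"angular": [0,0,0]},{"grip": 0.4,"xyz": [0,0,66],"angular": [0,0,0]}])

```text
time_s: 2.35
tcp_pos: [0.5146, -0.1348, 0.1421]
ee_rot: [[-0.896, -0.444, 0.001], [-0.444, 0.896, -0.0], [-0.001, -0.001, -1.0]]
wrist_force: [-0.1, 0.2, 0.4]
gripper_width: 0.522
gripper_force: 0.0
```

>>> move_arm(series=[{"grip": 0.35,"xyz": [0,0,0],"angular": [0,0,0]},{"grip": 0.3,"xyz": [0,0,0],"angular": [0,0,0]},{"grip": 0.25,"xyz": [0,0,0],"angular": [0,0,0]},{"grip": 0.2,"xyz": [0,0,0],"angular": [0,0,0]},{"grip": 0.2,"xyz": [0,0,0],"angular": [0,0,0]}])

```text
time_s: 2.85
tcp_pos: [0.5143, -0.1347, 0.1416]
ee_rot: [[-0.896, -0.444, 0.0], [-0.444, 0.896, 0.0], [-0.0, 0.0, -1.0]]
wrist_force: [0.1, -0.0, 1.0]
gripper_width: 0.255
gripper_force: 29.9
```

```bash
python3 - <<'E'
from h import *
st=r.sense();p=np.array(st['tcp_pos']);Rt=np.array(st['ee_rot']);print(p,Rt.round(4),st['gripper_width'],st['gripper_force'],st['time_s'],st['wrist_force'])
pv=np.array([.609,-.0892]);y0=np.radians(-3.6)
d=p[:2]-pv;print('r',np.linalg.norm(d)); 
a0=np.arctan2(d[1],d[0])%(2*np.pi);v0=np.pi+.75+y0-a0;print('val',v0)
for i,v in enumerate(np.linspace(v0,.672,9)):
    a=np.pi+.75+y0-v;q=pv+.105*np.array([np.cos(a),np.sin(a)]) if i else p[:2]
    w=np.array([*(q-p[:2]),0])*1000;print(v.round(3),(Rt.T@w).round(1),'turn z',(v-v0).round(3))
E
```

```text
[ 0.51425225 -0.13470534  0.14164878] [[-8.961e-01 -4.438e-01  0.000e+00]
 [-4.438e-01  8.961e-01  0.000e+00]
 [-1.000e-04  0.000e+00 -1.000e+00]] 0.25545246591043647 29.914659446803853 2.85 [ 0.06151204 -0.01897014  1.0171047 ]
r 0.10510885878678618
val 0.23942158177430928
0.239 [0. 0. 0.] turn z 0.0
0.293 [-0.3  5.7  0. ] turn z 0.054
0.348 [-0.9 11.3  0. ] turn z 0.108
0.402 [-1.7 16.9  0. ] turn z 0.162
0.456 [-2.8 22.5  0. ] turn z 0.216
0.51 [-4.3 28.   0. ] turn z 0.27
0.564 [-6.  33.4  0. ] turn z 0.324
0.618 [-8.  38.7  0. ] turn z 0.379
0.672 [-10.3  43.9   0. ] turn z 0.433
```

>>> move_arm(series=[{"grip": 0.2,"xyz": [-0.1,2.8,0],"angular": [0,0,0.027]},{"grip": 0.2,"xyz": [-0.3,5.7,0],"angular": [0,0,0.054]},{"grip": 0.2,"xyz": [-0.6,8.5,0],"angular": [0,0,0.081]},{"grip": 0.2,"xyz": [-0.9,11.3,0],"angular": [0,0,0.108]},{"grip": 0.2,"xyz": [-1.3,14.1,0],"angular": [0,0,0.135]},{"grip": 0.2,"xyz": [-1.7,16.9,0],"angular": [0,0,0.162]},{"grip": 0.2,"xyz": [-2.2,19.7,0],"angular": [0,0,0.189]},{"grip": 0.2,"xyz": [-2.8,22.5,0],"angular": [0,0,0.216]},{"grip": 0.2,"xyz": [-3.5,25.3,0],"angular": [0,0,0.243]},{"grip": 0.2,"xyz": [-4.3,28,0],"angular": [0,0,0.27]}])

```text
time_s: 3.85
tcp_pos: [0.5055, -0.1081, 0.1417]
ee_rot: [[-0.982, -0.188, -0.001], [-0.188, 0.982, -0.001], [0.001, -0.001, -1.0]]
wrist_force: [0.2, -1.3, 1.4]
gripper_width: 0.257
gripper_force: 29.9
```

```bash
python3 - <<'E'
from h import *
st=r.sense();p=np.array(st['tcp_pos']);Rt=np.array(st['ee_rot']);print(p,st['gripper_width'],st['gripper_force'],st['time_s'],st['wrist_force'])
pv=np.array([.609,-.0892]);d=p[:2]-pv;y0=np.radians(-3.6)
print(np.linalg.norm(d),np.pi+.75+y0-np.arctan2(d[1],d[0])%(2*np.pi),np.degrees(np.arctan2(Rt[1,1],Rt[0,1])))
E
```

```text
[ 0.50545775 -0.10805347  0.14165017] 0.2565528017662675 29.917135176365264 3.85 [ 0.21858196 -1.30063294  1.38715804]
0.1052447179283912 0.5070565741934447 100.84123246724043
```

>>> move_arm(series=[{"grip": 0.2,"xyz": [-0.1,2.8,0],"angular": [0,0,0.027]},{"grip": 0.2,"xyz": [-0.2,5.7,0],"angular": [0,0,0.054]},{"grip": 0.2,"xyz": [-0.4,8.5,0],"angular": [0,0,0.081]},{"grip": 0.2,"xyz": [-0.6,11.3,0],"angular": [0,0,0.108]},{"grip": 0.2,"xyz": [-1.0,14.1,0],"angular": [0,0,0.135]},{"grip": 0.2,"xyz": [-1.4,16.9,0],"angular": [0,0,0.162]},{"grip": 0.2,"xyz": [-1.4,16.9,0],"angular": [0,0,0.162]},{"grip": 0.2,"xyz": [-1.4,16.9,0],"angular": [0,0,0.162]},{"grip": 0.2,"xyz": [-1.4,16.9,0],"angular": [0,0,0.162]}])

```text
time_s: 4.75
tcp_pos: [0.5036, -0.0909, 0.1416]
ee_rot: [[-1.0, -0.028, -0.0], [-0.028, 1.0, 0.0], [0.0, 0.0, -1.0]]
wrist_force: [-2.3, 0.9, 2.2]
gripper_width: 0.255
gripper_force: 29.9
```

```bash
python3 - <<'E'
from h import *
st=r.sense();p=np.array(st['tcp_pos']);Rt=np.array(st['ee_rot']);print(p,st['gripper_width'],st['gripper_force'],st['time_s'],st['wrist_force'])
pv=np.array([.609,-.0892]);d=p[:2]-pv;y0=np.radians(-3.6)
print(np.linalg.norm(d),np.pi+.75+y0-np.arctan2(d[1],d[0])%(2*np.pi))
E
```

```text
[ 0.50361398 -0.09085184  0.14162051] 0.25541552842893644 29.86898184812162 4.75 [-2.31526079  0.86735563  2.18602019]
0.10539896967106238 0.6714952769093041
```

>>> move_arm(series=[{"grip": 0.4,"xyz": [0,0,0],"angular": [0,0,0]},{"grip": 0.5,"xyz": [0,0,0],"angular": [0,0,0]},{"grip": 0.6,"xyz": [0,0,0],"angular": [0,0,0]},{"grip": 0.6,"xyz": [0,0,-10],"angular": [0,0,0]},{"grip": 0.6,"xyz": [0,0,-30],"angular": [0,0,0]},{"grip": 0.6,"xyz": [0,0,-60],"angular": [0,0,0]},{"grip": 0.6,"xyz": [10,40,-70],"angular": [0,0,0]},{"grip": 0.3,"xyz": [40,85,-70],"angular": [0,0,0]},{"grip": 0,"xyz": [70,130,-70],"angular": [0,0,0]},{"grip": 0,"xyz": [100,175,-70],"angular": [0,0,0]}])

```text
time_s: 5.75
tcp_pos: [0.4053, 0.0724, 0.2124]
ee_rot: [[-1.0, -0.027, 0.002], [-0.027, 1.0, 0.001], [-0.002, 0.001, -1.0]]
wrist_force: [0.4, 0.8, -0.7]
gripper_width: 0.41
gripper_force: 0.0
```

>>> move_arm(series=[{"grip": 0,"xyz": [0,40,0],"angular": [0,0,0]},{"grip": 0,"xyz": [0,70,0],"angular": [0,0,0]},{"grip": 0,"xyz": [0,70,0],"angular": [0,0,0]},{"grip": 0,"xyz": [0,70,0],"angular": [0,0,0]}])

```text
time_s: 6.15
tcp_pos: [0.4041, 0.1417, 0.212]
ee_rot: [[-1.0, -0.029, 0.0], [-0.029, 1.0, 0.0], [-0.0, 0.0, -1.0]]
wrist_force: [-0.4, 0.7, -0.2]
gripper_width: 0.056
gripper_force: 0.0
```

```bash
python3 - <<'E'
from h import *
t=cap('top');s=cap('side');st=r.sense();print(st['tcp_pos'],st['time_s'],st['gripper_width'])
u0,v0,u1,v1=190,155,355,275
a=cv2.resize(t['img'][v0:v1,u0:u1],None,fx=4.8,fy=4.8,interpolation=cv2.INTER_CUBIC)
cv2.imwrite('pics/t3.png',cv2.cvtColor(a,cv2.COLOR_RGB2BGR))
b=cv2.resize(s['img'][130:270,220:360],None,fx=4.2,fy=4.2,interpolation=cv2.INTER_CUBIC);cv2.imwrite('pics/s3.png',cv2.cvtColor(b,cv2.COLOR_RGB2BGR))
for c in(t,s):print(blobs(c,(0,130,80),(8,255,255)),blobs(c,(45,90,50),(85,255,255)))
E
```

```text
[0.40408359 0.14058242 0.21171719] 6.25 0.023891806860176303
[([237.0, 199.8], [232, 195, 11, 11, 86]), ([285.5, 244.7], [285, 241, 2, 8, 15])] [([233.6, 225.0], [228, 220, 12, 11, 103])]
[([317.6, 195.1], [314, 194, 8, 4, 19]), ([258.9, 219.2], [253, 215, 13, 10, 95]), ([223.0, 263.5], [221, 251, 4, 28, 69])] [([287.2, 228.2], [281, 224, 14, 10, 107])]
```

View pics/t3.png

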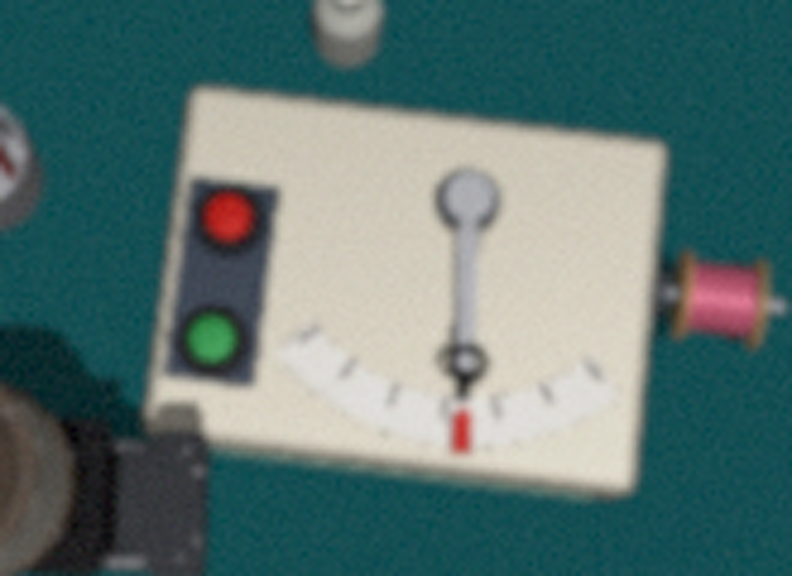

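View pics/s3.png

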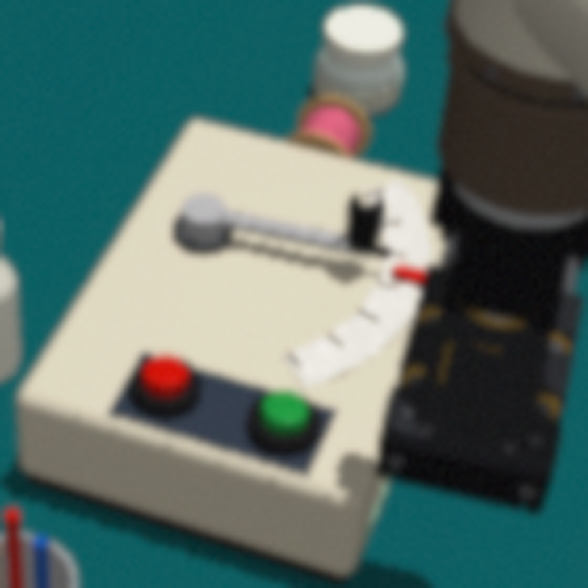

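The top view shows the lever tip at zoom (463,393), in line with the red tab at (461,432). The side view agrees, and the tab hasn't moved. I'll check the alignment at subpixel level.

```bash
python3 - <<'E'
from h import *
ims=[cap('top') for _ in range(6)];t=ims[0];im=np.mean([c['img'].astype(float) for c in ims],0)
y=np.radians(-3.6);pv=np.array([.609,-.0892])
def val(p): d=p[:2]-pv;return np.pi+.75+y-np.arctan2(d[1],d[0])%(2*np.pi)
sat=im[:,:,0]-im[:,:,2]  # cream high, grey low
P=[]
for v in range(205,224):
    w=np.clip(np.median(sat[v,265:310])-sat[v,280:294]-4,0,None)
    if w.sum()>10: P.append(onz(t,(w*np.arange(280,294)).sum()/w.sum(),v,.107))
P=np.array(P);f=np.polyfit(P[:,0],P[:,1],1);print('arm y at pivot, r=.12, marker r=.14:',np.polyval(f,[.609,.489,.469]),len(P))
print('arm val',[round(float(val(p)),4) for p in P[::3]])
redm=np.clip(im[:,:,0]-im[:,:,1]-40,0,None);sub=redm[236:254,278:294];u=(sub*np.arange(278,294)).sum()/sub.sum();vv=(sub*np.arange(236,254)[:,None]).sum()/sub.sum()
M=onz(t,u,vv,.092);print('marker',u,vv,M,val(M))
p=np.array(r.sense()['tcp_pos']);print(p,'to green',(np.array(r.sense()['ee_rot']).T@(np.array([.5143,.0612,.13])-p)*1000).round(1))
E
```

```text
arm y at pivot, r=.12, marker r=.14: [-0.08831184 -0.0918326  -0.09241939] 19
arm val [0.6815, 0.6823, 0.682, 0.6723, 0.6688, 0.6699, 0.6719]
marker 285.67615758028376 244.53276699029124 [ 0.46820934 -0.09235058  0.092     ] 0.6647941039430916
[0.40425595 0.14061311 0.21156319] to green [-107.9  -82.3   81.6]
```

The arm's line passes within 0.1 mm of the tab's centre, so the speed is set. Next is the green button.

>>> move_arm(series=[{"grip": 0,"xyz": [-36,-27,0],"angular": [0,0,0]},{"grip": 0,"xyz": [-72,-55,10],"angular": [0,0,0]},{"grip": 0,"xyz": [-108,-82,30],"angular": [0,0,0]},{"grip": 0,"xyz": [-108,-82,55],"angular": [0,0,0]},{"grip": 0,"xyz": [-108,-82,70],"angular": [0,0,0]},{"grip": 0,"xyz": [-108,-82,76],"angular": [0,0,0]},{"grip": 0,"xyz": [-108,-82,76],"angular": [0,0,0]},{"grip": 0,"xyz": [-108,-82,76],"angular": [0,0,0]}])

```text
time_s: 7.35
tcp_pos: [0.5149, 0.0625, 0.1364]
ee_rot: [[-1.0, -0.028, 0.002], [-0.028, 1.0, 0.0], [-0.002, 0.0, -1.0]]
wrist_force: [-1.0, 0.1, -0.2]
gripper_width: -0.0
gripper_force: 0.0
```

```bash
python3 - <<'E'
from h import *
s=cap('side');st=r.sense();print(st['tcp_pos'],st['time_s'],st['gripper_width'],st['wrist_force'])
b=cv2.resize(s['img'][130:270,220:360],None,fx=4.2,fy=4.2,interpolation=cv2.INTER_CUBIC);cv2.imwrite('pics/s4.png',cv2.cvtColor(b,cv2.COLOR_RGB2BGR))
E
```

```text
[0.51496831 0.06264605 0.13666747] 7.4 0.004593949792887369 [0.62138175 0.00896727 0.14166983]
```

View pics/s4.png

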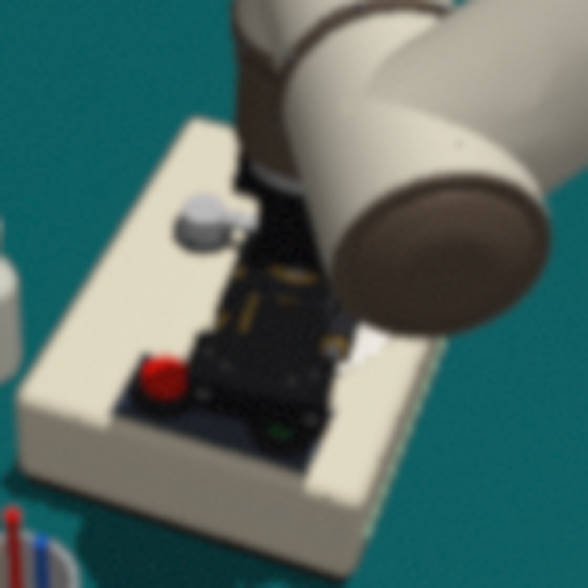

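The fingers are over the green button, whose rim shows at (278,430), and are clear of red at (165,378). Now I'll press in small steps and watch the force.

>>> move_arm(series=[{"grip": 0,"xyz": [0,-1,4],"angular": [0,0,0]},{"grip": 0,"xyz": [0,-1,8],"angular": [0,0,0]},{"grip": 0,"xyz": [0,-1,11],"angular": [0,0,0]},{"grip": 0,"xyz": [0,-1,13],"angular": [0,0,0]},{"grip": 0,"xyz": [0,-1,14],"angular": [0,0,0]},{"grip": 0,"xyz": [0,-1,15],"angular": [0,0,0]},{"grip": 0,"xyz": [0,-1,15],"angular": [0,0,0]},{"grip": 0,"xyz": [0,-1,15],"angular": [0,0,0]}])

```text
time_s: 8.2
tcp_pos: [0.5154, 0.0617, 0.1259]
ee_rot: [[-1.0, -0.03, 0.004], [-0.03, 1.0, -0.0], [-0.004, -0.0, -1.0]]
wrist_force: [-10.2, 2.0, 29.9]
gripper_width: 0.008
gripper_force: 15.1
```

>>> move_arm(series=[{"grip": 0,"xyz": [0,0,-4],"angular": [0,0,0]},{"grip": 0,"xyz": [0,0,-4],"angular": [0,0,0]},{"grip": 0,"xyz": [0,0,-4],"angular": [0,0,0]}])

```text
time_s: 8.5
tcp_pos: [0.5153, 0.0617, 0.1263]
ee_rot: [[-1.0, -0.029, 0.003], [-0.029, 1.0, 0.001], [-0.003, 0.001, -1.0]]
wrist_force: [-2.3, 1.2, 11.8]
gripper_width: 0.007
gripper_force: 5.6
```

>>> move_arm(series=[{"grip": 0,"xyz": [0,0,-2],"angular": [0,0,0]},{"grip": 0,"xyz": [0,0,-2],"angular": [0,0,0]},{"grip": 0,"xyz": [0,0,-2],"angular": [0,0,0]}])

```text
time_s: 8.8
tcp_pos: [0.5152, 0.0617, 0.1268]
ee_rot: [[-1.0, -0.028, 0.002], [-0.028, 1.0, 0.001], [-0.002, 0.001, -1.0]]
wrist_force: [1.1, 1.1, 3.2]
gripper_width: -0.002
gripper_force: 1.8
```

>>> move_arm(series=[{"grip": 0,"xyz": [0,0,-2],"angular": [0,0,0]},{"grip": 0,"xyz": [0,0,-2],"angular": [0,0,0]},{"grip": 0,"xyz": [0,0,-2],"angular": [0,0,0]}])

```text
time_s: 9.1
tcp_pos: [0.5147, 0.0613, 0.1285]
ee_rot: [[-1.0, -0.028, 0.0], [-0.028, 1.0, 0.0], [-0.0, 0.0, -1.0]]
wrist_force: [1.5, 0.9, 2.4]
gripper_width: 0.003
gripper_force: 1.4
```

>>> move_arm(series=[{"grip": 0,"xyz": [0,0,-2],"angular": [0,0,0]},{"grip": 0,"xyz": [0,0,-2],"angular": [0,0,0]},{"grip": 0,"xyz": [0,0,-2],"angular": [0,0,0]}])

```text
time_s: 9.4
tcp_pos: [0.5142, 0.0611, 0.1304]
ee_rot: [[-1.0, -0.028, -0.001], [-0.028, 1.0, -0.0], [0.001, -0.0, -1.0]]
wrist_force: [2.3, 0.1, 2.8]
gripper_width: 0.008
gripper_force: 1.0
```

>>> move_arm(series=[{"grip": 0,"xyz": [0,0,-1],"angular": [0,0,0]},{"grip": 0,"xyz": [0,0,-1],"angular": [0,0,0]},{"grip": 0,"xyz": [0,0,-1],"angular": [0,0,0]}])

```text
time_s: 9.7
tcp_pos: [0.514, 0.061, 0.1313]
ee_rot: [[-1.0, -0.028, -0.001], [-0.028, 1.0, -0.0], [0.001, -0.0, -1.0]]
wrist_force: [0.6, -0.0, 1.8]
gripper_width: -0.002
gripper_force: 0.8
```

>>> move_arm(series=[{"grip": 0,"xyz": [0,0,-1],"angular": [0,0,0]},{"grip": 0,"xyz": [0,0,-1],"angular": [0,0,0]},{"grip": 0,"xyz": [0,0,-1],"angular": [0,0,0]}])

```text
time_s: 10.0
tcp_pos: [0.514, 0.061, 0.1324]
ee_rot: [[-1.0, -0.028, -0.001], [-0.028, 1.0, -0.0], [0.001, -0.0, -1.0]]
wrist_force: [0.6, -0.4, 1.5]
gripper_width: 0.005
gripper_force: 0.5
```

>>> move_arm(series=[{"grip": 0,"xyz": [0,0,-1],"angular": [0,0,0]},{"grip": 0,"xyz": [0,0,-1],"angular": [0,0,0]},{"grip": 0,"xyz": [0,0,-1],"angular": [0,0,0]}])

```text
time_s: 10.3
tcp_pos: [0.5141, 0.0612, 0.1333]
ee_rot: [[-1.0, -0.028, -0.001], [-0.028, 1.0, -0.0], [0.001, -0.0, -1.0]]
wrist_force: [0.6, -0.5, -0.6]
gripper_width: 0.005
gripper_force: 0.0
```

>>> move_arm(series=[{"grip": 0,"xyz": [0,0,-2],"angular": [0,0,0]},{"grip": 0,"xyz": [0,0,-2],"angular": [0,0,0]},{"grip": 0,"xyz": [0,0,-2],"angular": [0,0,0]}])

```text
time_s: 10.6
tcp_pos: [0.5144, 0.0613, 0.1356]
ee_rot: [[-1.0, -0.028, 0.0], [-0.028, 1.0, 0.0], [-0.0, 0.0, -1.0]]
wrist_force: [1.3, -0.6, 0.5]
gripper_width: 0.008
gripper_force: 0.0
```

The spring was felt from about 0.1328 down to a hard stop at 0.1265, which is the full 6 mm travel, and it has been released. Next I'll retreat and check.

>>> move_arm(series=[{"grip": 0,"xyz": [0,0,-20],"angular": [0,0,0]},{"grip": 0,"xyz": [0,0,-50],"angular": [0,0,0]},{"grip": 0,"xyz": [0,0,-80],"angular": [0,0,0]},{"grip": 0,"xyz": [36,27,-80],"angular": [0,0,0]},{"grip": 0,"xyz": [72,55,-80],"angular": [0,0,0]},{"grip": 0,"xyz": [108,82,-80],"angular": [0,0,0]},{"grip": 0,"xyz": [110,110,-80],"angular": [0,0,0]},{"grip": 0,"xyz": [110,110,-80],"angular": [0,0,0]},{"grip": 0,"xyz": [110,110,-80],"angular": [0,0,0]},{"grip": 0,"xyz": [110,110,-80],"angular": [0,0,0]}])

```text
time_s: 11.6
tcp_pos: [0.4014, 0.1677, 0.2154]
ee_rot: [[-1.0, -0.027, -0.001], [-0.027, 1.0, -0.0], [0.001, -0.0, -1.0]]
wrist_force: [1.0, 0.4, 0.2]
gripper_width: 0.003
gripper_force: 0.0
```

```bash
python3 - <<'E'
from h import *
t=cap('top');s=cap('side')
cv2.imwrite('pics/t5.png',cv2.cvtColor(cv2.resize(t['img'][155:275,160:410],None,fx=3.2,fy=3.2,interpolation=cv2.INTER_CUBIC),cv2.COLOR_RGB2BGR))
for c in(t,s):print(blobs(c,(0,130,80),(8,255,255)),blobs(c,(45,90,50),(85,255,255)))
E
```

```text
[([237.3, 199.6], [233, 195, 10, 11, 78]), ([285.5, 244.7], [285, 241, 2, 8, 15])] [([233.7, 225.0], [228, 220, 12, 11, 101])]
[([318.1, 195.1], [314, 194, 9, 4, 21]), ([258.9, 219.2], [253, 215, 13, 10, 96]), ([223.0, 263.2], [221, 251, 4, 27, 68])] [([287.2, 228.2], [281, 224, 14, 10, 105])]
```

View pics/t5.png

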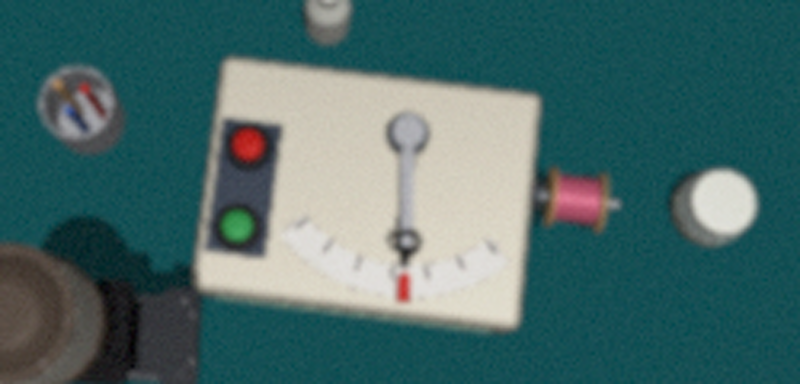

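The lever at (405,255) points at the tab at (403,288). The green button is back up, and the bottle, jar and cup haven't moved.

```bash
python3 -c "
from station import r
print(r.finish_job())"
```

```text
the job is handed in; nothing more can be done
None
```

The job is handed in: the lever points at the red marker (within about 0.01 rad by camera), green was then pressed fully down once and came back up, and nothing else was touched; it took about 12 s.

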